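Put the baking things away

TASK

Put the things left on the worktop after baking away where each kind belongs: stand the two spice jars in the wooden caddy with two squarish bays, one to a bay; stand the two small dropper bottles in the wooden block with two round wells, one to a well; and lay the teaspoon flat and lengthwise in the shallow metal tray, clear of the rim. Do not knock over a jar or bottle, and leave the salt shaker and the pepper mill standing where they are. A wall cabinet and its cornice overhang the back of the worktop, so travel low (fingertips no more than a few centimetres above the jars) and drawn back towards the robot.

Things in the scene. Friction and masses are not known exactly. Their poses are not given: they have to be found in the camera images.
- spice_jar_1: A round glass spice jar with a dark screw lid, 41 mm in diameter, 105 mm tall, straight-sided (the lid is as wide as the glass), about 0.11 kg, loose, standing upright. Same shape as the other spice jar; the two are interchangeable. Origin: centre of its underside; z up along its axis.
- spice_jar_2: A round glass spice jar with a dark screw lid, 41 mm in diameter, 105 mm tall, straight-sided (the lid is as wide as the glass), about 0.11 kg, loose, standing upright. Same shape as the other spice jar; the two are interchangeable. Origin: centre of its underside; z up along its axis.
- dropper_1: A small amber dropper bottle with a black rubber bulb: body 33 mm in diameter up to 70 mm high (shoulder rounded), cap collar 24 mm in diameter from 62 to 77 mm, bulb 12 mm thick up to 102 mm. About 0.07 kg, loose, standing upright. Same shape as the other dropper bottle; the two are interchangeable. Origin: centre of its underside; z up along its axis.
- dropper_2: A small amber dropper bottle with a black rubber bulb: body 33 mm in diameter up to 70 mm high (shoulder rounded), cap collar 24 mm in diameter from 62 to 77 mm, bulb 12 mm thick up to 102 mm. About 0.07 kg, loose, standing upright. Same shape as the other dropper bottle; the two are interchangeable. Origin: centre of its underside; z up along its axis.
- teaspoon: A steel teaspoon lying flat on the worktop, 137 mm long (along its x), 28 mm wide at the bowl (along its y), 13 mm high, about 0.02 kg, loose. For contact it is a solid wedge-like convex block round the spoon, so it can be pinched across y at its origin. Origin: middle of its length and width, on its underside; z up.
- spice_caddy: An open caddy of light wood, fixed to the worktop, 138 mm long (its x) by 76 mm (its y), 40 mm high, walls, divider and floor 6 mm thick. Two squarish bays, each 60 mm (its x) by 64 mm (its y) inside, side by side along its x, centred at x = -33 and +33 mm, y = 0; bay floor 6 mm above the origin. Origin: centre of its underside; z up. Long side roughly along the robot's x.
- bottle_block: A solid block of darker wood, fixed to the worktop, 130 mm long (its x) by 70 mm (its y), 26 mm high, with two round wells 51 mm in diameter, 20 mm deep (floor 6 mm above the origin), centred at x = -31 and +31 mm, y = 0. Origin: centre of its underside; z up. Long side roughly along the robot's x.
- spoon_tray: A shallow open aluminium tray, fixed to the worktop, 160 mm long (its x) by 104 mm (its y), 22 mm high, walls and floor 4 mm thick, one undivided space 152 by 96 mm inside. Origin: centre of its underside; z up. Long side roughly along the robot's x.
- salt_shaker: A glass salt shaker with a pierced pale grey metal top, 44 mm in diameter, 90 mm tall; loose, standing at the right end of the worktop beside the hob; it is no spice jar, not to be disturbed. Origin: centre of its underside.
- pepper_mill: A turned wooden pepper mill, 58 mm in diameter, 170 mm tall; loose, standing behind the work between microwave and multicooker, not to be disturbed. Origin: centre of its underside.
Not all that is in view belongs to the job. What is shaped like the dropper_1 but green is not meant.

How it is judged:
By the outcome, as a careful person would: the job done as asked, in the order asked, and still so for the second after the job is handed in, with the robot touching nothing.
It also fails if it takes over 136 s, if anything falls off the work surface, if the arm or the gripper's body presses on something with over 40 N, if the wrist force passes 120 N, or if a joint passes its speed limit or range.

ROBOT

A 6-joint arm with a two-finger parallel gripper is mounted at the origin on a cart in front of the work surface, level with it; the furniture and walls round the work are solid. World frame = base frame: x ahead of the robot, y to its left, z up, the work surface at z = 0. Lengths are in mm, angles in rad, forces in N, time in s.
With the tool pointing down it reaches from about 275 to 1000 mm from the base axis. Payload 8.4 kg.
Tool frame: the origin (TCP) lies at the very end of the fingers, on their centre line; the grasp point (between the pads) lies 19 mm behind it; z points along the fingers, y is the line along which they close (so a half turn about z gives the same grasp; the last joint's range is limited). The gripper opens to 85 mm and grips with 20 to 120 N. Pads are 22 mm wide; open, the fingers measure 114 mm over their backs; the gripper's body (76 mm by 85 mm) begins 54 mm behind the grasp point. The pads swing forward as they close: fully open they stand 13 mm farther back than shut.
Start: joints at [1.319, 0.353, 1.633, -0, 1.155, -0.002], TCP at [154.505, 605.604, 231.281] pointing down, gripper open.
Joint ranges: [-2.63, 2.63], [-0.92, 2.1], [0.06, 2.66], [-1.3, 4.44], [0, 2.69], [-3.02, 3.02]. Speed limits (rad/s): [2.22, 2.22, 2.79, 3.14, 3.14, 3.14].

INTERFACE

Orientations are given as [roll, pitch, yaw] about the fixed x, y, z axes, in that order (R = Rz(yaw) Ry(pitch) Rx(roll)).
In Python, from rig import sensors, grab_frame, camera_params, order gives the robot as it stands. The module is installed in compiled form; this text tells all that it offers.
- The arm moves only by the tool move_arm, never from a script. Its argument "motion" is a list of rows, each a list of 7 numbers: the turn, a rotation vector about the tool's x, y, z in fractions of the full range, 1 being 90 degrees, then the shift along the tool's x, y, z in shares of 0.6 m (1.0 is 0.6 m), then the finger opening in m, from 0 to 0.0854. A call has 1 to 8 rows; each row is the pose to reach, as a shift and turn from the pose commanded when the call began, along the tool's axes at that moment; what a row does not reach only later rows make up. A row lasts 1/8 s, in which the tool goes at most 62.5 mm and 10.7 degrees, less where a joint would pass 70% of its speed; a pose out of reach is approached as far as the arm can. A shift or turn number past 1, either way, is cut back to 1. A call with a gripper value outside its range is refused whole. The fingers move at their own pace and stop on an object; "grip_force" is the grip in N (left out, the last holds). Time passes only in rows, so rows that repeat a pose let the fingers close. It gives the time, the measured TCP pose, the force, the opening and the grip force at its end, in the units of the state.
- sensors.sense(): the state, without advancing time (a new reading comes with each control period).
- grab_frame(name): name is "scene" or "top"; returns (picture, depth): 480x640x3 uint8, red, green, blue; 480x640 float32, mm along the optical axis (not along the pixel's ray), 0 where there is no reading.
- camera_params(name): a dict with "camera_matrix" (3x3 intrinsics, pixels), "k1" (the pictures are not rectified: a ray, as slopes to the right and down, at radius r is drawn at 1 + k1 r^2 times it, then the intrinsics apply), "world_from_camera" (4x4, takes a point from camera to world coordinates). Camera axes: x right, y down, z forward; pixel columns grow to the right and rows downward; lengths in mm; the calibration is good to about 2 mm. A picture is of the moment at which its call begins. camera_params takes no time and is no camera call.
- order.sign_off(): hands the job in; it is judged then, once.
The state is a dict: "clock": time; "qpos": joint angles; "qvel": joint speeds; "joint_efforts": joint torques, N m; "eef_pos": TCP position; "tcp_rot": TCP orientation; "contact_force": force on the tool from outside, world axes, zero at the start; "wrist_torque": the same for the moment, N m; "opening": opening from 0.0 (shut) to 1.0 (fully open); "grasp_force": force on a finger pad.
Only numpy, scipy, OpenCV 4.12 (cv2) and the standard library are available. Lean on these libraries where they do the work, as an engineer would, in place of code of your own. Each camera call takes 0.05 s, during which the arm holds its last target. There are 200 camera calls.

## Working session

There is one attempt and no reset: what is moved stays moved. The work goes in short steps, Python scripts to look and compute and a tool call to move; the robot and the scene stay as the last step left them, time stands still between calls to the robot, and variables do not carry over. Pictures are saved under pics/ and viewed, at most 14 in all, crops included, and the job is handed in when it is done.

Besides the shell and the picture viewer there is one more tool, called by a JSON object that holds its "name" and its "arguments", one argument or row to a line. move_arm: Moves the arm, as the interface text tells. Its arguments: {"type":"object","properties":{"motion":{"type":"array","items":{"type":"array","items":{"type":"number"}}},"grip_force":{"type":"number"}},"required":["motion"]}

```bash
mkdir -p pics; cat > h.py <<'E'
import numpy as np, cv2
from rig import sensors, grab_frame, camera_params, order
def snap(n,f):
    p,d=grab_frame(n); cv2.imwrite(f'pics/{f}.png',p[:,:,::-1]); np.save(f'pics/{f}.npy',d); return p,d
def ray(n,u,v):
    c=camera_params(n);K=np.array(c["camera_matrix"]);k=c["k1"];T=np.array(c["world_from_camera"])
    xd=np.array([(u-K[0,2])/K[0,0],(v-K[1,2])/K[1,1]]);x=xd.copy()
    for _ in range(20): x=xd/(1+k*(x@x))
    return T[:3,:3]@np.array([x[0],x[1],1]),T[:3,3]
def atz(n,u,v,z):
    r,o=ray(n,u,v); return o+r*(z-o[2])/r[2]
def atd(n,u,v,d):
    r,o=ray(n,u,v); return o+r*d
E
python3 - <<'E'
from h import *
for n in("scene","top"):
    snap(n,n+"0"); print(camera_params(n))
print(sensors.sense())
E
```

```text
{'camera_matrix': array([[490.60270851,   0.        , 321.97942426],
       [  0.        , 490.60270851, 244.4710666 ],
       [  0.        ,   0.        ,   1.        ]]), 'k1': -0.10993174385634255, 'world_from_camera': array([[ 5.48363451e-01, -4.48410673e-01,  7.05850830e-01,
        -2.59680444e+02],
       [-8.36226752e-01, -2.89268730e-01,  4.65884558e-01,
        -5.65194921e+02],
       [-4.72703473e-03, -8.45725411e-01, -5.33597399e-01,
         6.87681556e+02],
       [ 0.00000000e+00,  0.00000000e+00,  0.00000000e+00,
         1.00000000e+00]])}
{'camera_matrix': array([[552.01341529,   0.        , 328.80576595],
       [  0.        , 552.01341529, 238.76598855],
       [  0.        ,   0.        ,   1.        ]]), 'k1': 0.0006185287985603814, 'world_from_camera': array([[-8.80422731e-02, -9.72837494e-01,  2.14092896e-01,
         3.21064349e+02],
       [-9.96109077e-01,  8.51410489e-02, -2.27532200e-02,
        -6.72788726e+00],
       [ 3.90709180e-03, -2.15263122e-01, -9.76548270e-01,
         1.20652787e+03],
       [ 0.00000000e+00,  0.00000000e+00,  0.00000000e+00,
         1.00000000e+00]])}
{'clock': 0.1, 'qpos': array([ 1.31858752e+00,  3.53567776e-01,  1.63405143e+00,  7.08952612e-06,
        1.15519042e+00, -2.45774265e-03]), 'qvel': array([-0.00090751, -0.00233396, -0.00214363, -0.00174694,  0.00017912,
       -0.00033414]), 'joint_efforts': array([-1.36290935e-03, -6.06355691e+01, -3.42821145e+01, -4.44874320e-05,
        3.85552092e-03,  1.59384655e-05]), 'eef_pos': array([154.40510786, 605.19511849, 230.64725682]), 'tcp_rot': array([-3.14037570e+00, -9.47350517e-06,  2.89183871e+00]), 'contact_force': array([0.68865129, 1.10732959, 0.71857362]), 'wrist_torque': array([-0.02220583, -0.03139993,  0.03740748]), 'grasp_force': 0.0, 'opening': 0.9973216012805028}
```

View pics/scene0.png

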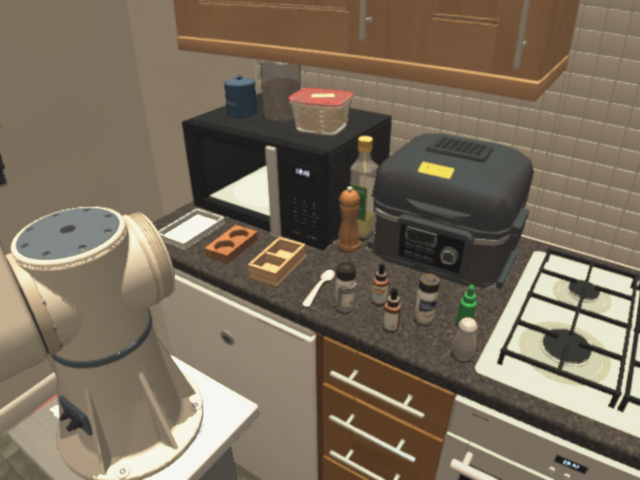

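View pics/top0.png

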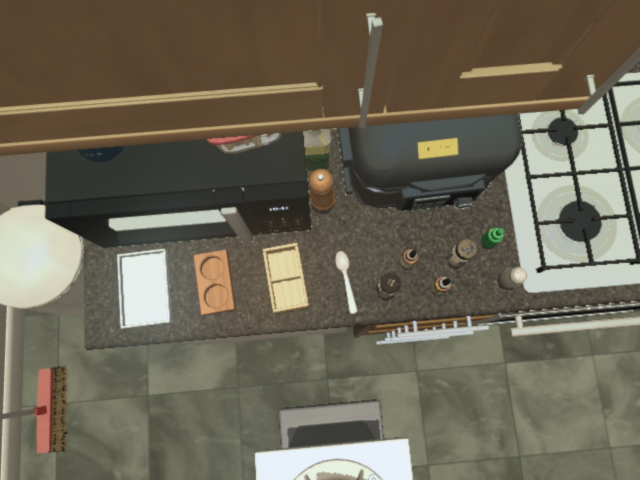

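Scene: tray (143,287), block (214,282), caddy (285,277), spoon (346,280), jars (390,285)/(463,252), droppers (410,256)/(443,284), green bottle (494,237), salt (514,278), mill (321,190) in the top view. I'll enlarge it.

```bash
python3 - <<'E'
import cv2
p=cv2.imread('pics/top0.png')
cv2.imwrite('pics/c1.png',cv2.resize(p[225:335,325:535],(798,418),interpolation=cv2.INTER_CUBIC))
cv2.imwrite('pics/c2.png',cv2.resize(p[230:340,105:315],(798,418),interpolation=cv2.INTER_CUBIC))
E
```

```text
(no output)
```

View pics/c1.png

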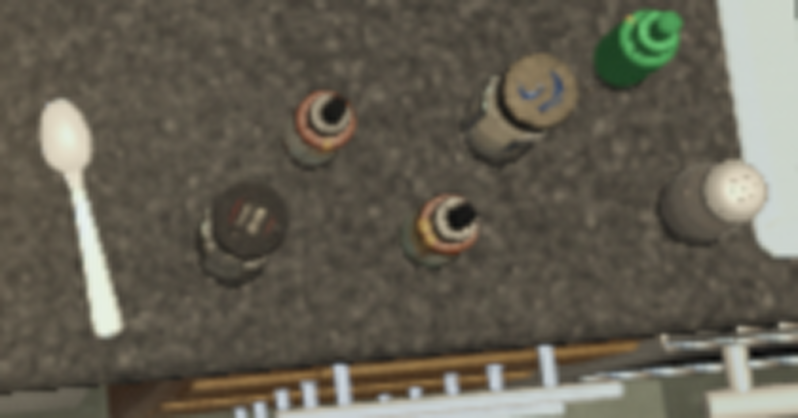

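View pics/c2.png

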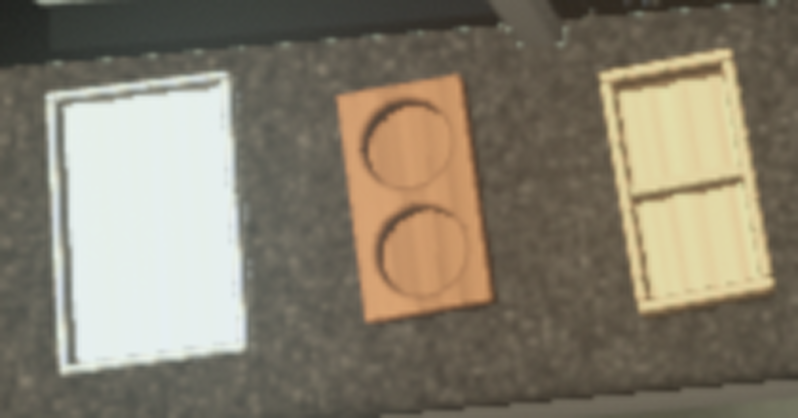

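```bash
cat > m.py <<'E'
from h import *
d=np.load('pics/top0.npy')
def pt(n,off,c,z):
    u,v=[o+(x+.5)/3.8-.5 for o,x in zip(off,c)]
    D=d[int(round(v)),int(round(u))]
    p=atz("top",u,v,z); q=atd("top",u,v,D); print(n,p.round(1),'depth',q.round(1)); return p
A=(325,225);B=(105,230)
for n,c,z in [("J1",(249,220),105),("J2",(539,92),105),("D1 bulb",(336,107),102),("D2 bulb",(461,215),102),("D1 collar",(330,112),77),("D2 collar",(450,220),77),
  ("bowltip",(62,100),6),("handle end",(108,333),4),("salt",(737,190),90),("green",(668,24),102)]: pt(n,A,c,z)
for nm,cs,z in [("caddy",[(600,74),(731,49),(774,287),(640,312)],40),("block",[(337,96),(460,74),(494,300),(366,322)],26),("tray",[(46,94),(228,73),(245,352),(63,373)],22)]:
    P=np.array([pt(nm,B,c,z) for c in cs]); m=P.mean(0); e=(P[0]+P[1]-P[2]-P[3])/2; f=(P[0]+P[3]-P[1]-P[2])/2
    print(nm,m.round(1),'len',np.hypot(*e[:2]).round(1),np.hypot(*f[:2]).round(1),'yaw',np.arctan2(e[1],e[0]).round(3),np.arctan2(-f[0],f[1]).round(3))
P=[pt("well",B,c,26) for c in [(408,144),(423,251)]]
print(atd("top",320,178,d[178,320]), atd("top",317,205,d[205,317]))
for u in range(50,310,40): print(u,[ (v,atd("top",u,v,d[v,u]).round(0).tolist()) for v in (190,200,215,235)])
E
python3 m.py
```

```text
J1 [ 462.1 -147.3  105. ] depth [ 461.5 -146.6  109.9]
J2 [ 517.2 -309.9  105. ] depth [ 516.3 -308.5  110.1]
D1 bulb [ 519.1 -201.   102. ] depth [ 519.1 -201.   101.9]
D2 bulb [ 455.3 -260.1  102. ] depth [ 455.1 -259.7  103.6]
D1 collar [ 521.1 -201.8   77. ] depth [ 517.  -197.8  100.2]
D2 collar [ 456.2 -259.5   77. ] depth [ 454.9 -257.    88. ]
bowltip [554.4 -59.1   6. ] depth [553.5 -58.9  10.7]
handle end [417.6 -72.7   4. ] depth [417.5 -72.7   5.3]
salt [ 457.2 -412.7   90. ] depth [ 457.1 -412.4   90.7]
green [ 548.8 -385.7  102. ] depth [ 549.7 -387.2   97.6]
caddy [566.5 110.3  40. ] depth [566.9 110.5  38.2]
caddy [574.5  35.3  40. ] depth [584.   36.9  -3.9]
caddy [437.8  21.7  40. ] depth [440.1  22.3  17.6]
caddy [430.6  96.7  40. ] depth [ 4.344e+02  1.002e+02 -4.000e-01]
caddy [502.4  66.   40. ] len 137.0 75.4 yaw 0.099 0.101
block [569.8 262.3  26. ] depth [ 5.753e+02  2.683e+02 -1.000e-01]
block [576.5 191.7  26. ] depth [5.82e+02 1.96e+02 5.00e-01]
block [445.7 178.9  26. ] depth [448.6 183.2  -1.1]
block [439.8 250.8  26. ] depth [442.3 256.2   1.2]
block [5
[... 661 characters left out ...]
00, [632.0, 384.0, 272.0]), (215, [606.0, 386.0, 267.0]), (235, [606.0, 442.0, 131.0])]
130 [(190, [644.0, 313.0, 273.0]), (200, [625.0, 313.0, 274.0]), (215, [606.0, 323.0, 246.0]), (235, [621.0, 391.0, 47.0])]
170 [(190, [639.0, 243.0, 271.0]), (200, [620.0, 243.0, 273.0]), (215, [663.0, 309.0, 31.0]), (235, [613.0, 306.0, 47.0])]
210 [(190, [632.0, 173.0, 273.0]), (200, [614.0, 174.0, 270.0]), (215, [655.0, 221.0, 32.0]), (235, [605.0, 220.0, 50.0])]
250 [(190, [626.0, 102.0, 272.0]), (200, [607.0, 103.0, 274.0]), (215, [608.0, 117.0, 174.0]), (235, [592.0, 131.0, 74.0])]
290 [(190, [620.0, 32.0, 270.0]), (200, [606.0, 34.0, 258.0]), (215, [606.0, 41.0, 155.0]), (235, [602.0, 51.0, 1.0])]
```

```bash
python3 - <<'E'
from h import *
d=np.load('pics/top0.npy'); R=[]
for v in range(0,300,2):
    for u in range(40,540,2):
        if d[v,u]>0: R.append(atd("top",u,v,d[v,u]))
R=np.array(R)
for lo,hi in((60,150),(150,290),(400,1000)):
    print(lo,hi)
    for y in range(-420,460,40):
        m=(R[:,2]>lo)&(R[:,2]<hi)&(abs(R[:,1]-y)<20)&(R[:,0]>480)
        if m.any(): q=R[m][R[m][:,0].argmin()]; print(y,q.round(0),end='; ')
d2=np.load('pics/scene0.npy')
for u,v in((270,150),(272,200),(276,230),(272,160)): print(u,v,atd("scene",u,v,d2[v,u]).round(0))
E
```

```text
Traceback (most recent call last):
  File "h.py", line 13, in atd
    r,o=ray(n,u,v); return o+r*d
        ~~~^^^^^^^
  File "h.py", line 6, in ray
    c=camera_params(n);K=np.array(c["camera_matrix"]);k=c["k1"];T=np.array(c["world_from_camera"])
ValueError: time passes only in moves, steps and waits
```

```bash
sed -i 's/^def ray/C={n:camera_params(n) for n in ("scene","top")}\ndef ray/; s/c=camera_params(n);K/c=C[n];K/' h.py; python3 - <<'E'
from h import *
d=np.load('pics/top0.npy'); R=[]
for v in range(0,300,2):
    for u in range(40,540,2):
        if d[v,u]>0: R.append(atd("top",u,v,d[v,u]))
R=np.array(R)
for lo,hi in((60,150),(150,290),(400,1000)):
    print('\n',lo,hi)
    for y in range(-420,460,40):
        m=(R[:,2]>lo)&(R[:,2]<hi)&(abs(R[:,1]-y)<20)&(R[:,0]>480)
        if m.any(): q=R[m][R[m][:,0].argmin()]; print(y,q.round(0),end='; ')
d2=np.load('pics/scene0.npy')
for u,v in((270,150),(272,200),(276,230),(272,160)): print(u,v,atd("scene",u,v,d2[v,u]).round(0))
E
```

```text
60 150
-380 [ 538. -391.   64.]; -340 [ 501. -320.   84.]; -300 [ 499. -308.  100.]; -260 [ 617. -252.  108.]; -220 [ 506. -208.   62.]; -180 [ 507. -199.   65.]; -140 [ 483. -149.  105.]; -100 [ 650. -119.  148.]; -60 [662. -43. 133.]; -20 [653. -31. 136.]; 20 [605.  28. 100.]; 60 [605.  73. 148.]; 100 [604.  89. 105.]; 140 [589. 138. 118.]; 420 [605. 437. 124.]; 
 150 290
-420 [ 666. -400.  200.]; -380 [ 646. -364.  206.]; -340 [ 626. -337.  151.]; -300 [ 623. -281.  150.]; -260 [ 620. -260.  151.]; -220 [ 619. -219.  152.]; -180 [ 621. -196.  152.]; -140 [ 637. -145.  194.]; -100 [ 647. -120.  184.]; -60 [671. -40. 157.]; -20 [657. -31. 151.]; 20 [604.  20. 177.]; 60 [604.  66. 222.]; 100 [604.  87. 266.]; 140 [588. 147. 205.]; 180 [604. 178. 268.]; 220 [604. 217. 267.]; 260 [604. 279. 259.]; 300 [604. 306. 254.]; 340 [604. 328. 262.]; 380 [604. 395. 270.]; 420 [604. 434. 195.]; 
 400 1000
-340 [ 649. -339.  477.]; -300 [ 649. -294.  465.]; -260 [ 649. -243.  469.]; -220 [ 649. -204.  476.]; -180 [ 649. -163.  463.]; -140 [ 649. -140.  480.]; -100 [616. -81. 574.]; -60 [615. -77. 749.]; -20 [649. -26. 475.]; 20 [649.  37. 474.]; 60 [649.  46. 469.]; 100 [649.  98. 479.]; 140 [649. 135. 479.]; 180 [649. 200. 479.]; 220 [649. 228. 477.]; 260 [649. 247. 480.]; 300 [649. 288. 474.]; 340 [649. 347. 480.]; 380 [649. 365. 483.]; 270 150 [588. 140. 261.]
272 200 [589. 144. 127.]
276 230 [591. 139.  40.]
272 160 [588. 136. 237.]
```

The manual's scale: shifts go in shares of 0.6 m and turns go in shares of 90 degrees. Converting my numbers, -0.38 m / 0.6 = -0.6333, -0.3 m / 0.6 = -0.5, -0.25 rad / 1.5708 = -0.1592.

{"name": "move_arm", "arguments": {
  "motion": [
    [0,0,-0.1592,-0.5,-0.6333,0.1167,0.064],
    [0,0,-0.1592,-0.5,-0.6333,0.1167,0.064],
    [0,0,-0.1592,-0.5,-0.6333,0.1167,0.064],
    [0,0,-0.1592,-0.5,-0.6333,0.1167,0.064],
    [0,0,-0.1592,-0.5,-0.6333,0.1167,0.064],
    [0,0,-0.1592,-0.5,-0.6333,0.1167,0.064],
    [0,0,-0.1592,-0.5,-0.6333,0.1167,0.064],
    [0,0,-0.1592,-0.5,-0.6333,0.1167,0.064]
  ],
  "grip_force": 30
}}

```text
clock: 1.1
eef_pos: [351.6, 161.2, 161.1]
tcp_rot: [-3.142, 0.0, 3.141]
contact_force: [0.0, 0.5, 0.4]
opening: 0.748
grasp_force: 0.0
```

Converted, -0.31 m / 0.6 = -0.5167, 0.036 m / 0.6 = 0.06.

{"name": "move_arm", "arguments": {
  "motion": [
    [0,0,0,-0.1833,-0.5167,0.06,0.064],
    [0,0,0,-0.1833,-0.5167,0.06,0.064],
    [0,0,0,-0.1833,-0.5167,0.06,0.064],
    [0,0,0,-0.1833,-0.5167,0.06,0.064],
    [0,0,0,-0.1833,-0.5167,0.06,0.064],
    [0,0,0,-0.1833,-0.5167,0.06,0.064],
    [0,0,0,-0.1833,-0.5167,0.06,0.064],
    [0,0,0,-0.1833,-0.5167,0.06,0.064]
  ]
}}

```text
clock: 2.1
eef_pos: [460.5, -145.5, 125.1]
tcp_rot: [3.141, -0.001, -3.141]
contact_force: [-1.3, 0.2, -0.1]
opening: 0.752
grasp_force: 0.0
```

Converted, 0.08 m / 0.6 = 0.1333, 0.03 m / 0.6 = 0.05.

{"name": "move_arm", "arguments": {
  "motion": [
    [0,0,0,-0.0025,-0.0025,0.05,0.064],
    [0,0,0,-0.0025,-0.0025,0.1,0.064],
    [0,0,0,-0.0025,-0.0025,0.1333,0.064],
    [0,0,0,-0.0025,-0.0025,0.1333,0.064],
    [0,0,0,-0.0025,-0.0025,0.1333,0.03],
    [0,0,0,-0.0025,-0.0025,0.1333,0.03],
    [0,0,0,-0.0025,-0.0025,0.1333,0.03],
    [0,0,0,-0.0025,-0.0025,0.1333,0.03]
  ]
}}

```text
clock: 3.1
eef_pos: [463.5, -148.1, 46.4]
tcp_rot: [3.142, 0.002, 3.141]
contact_force: [-0.3, 4.1, 8.9]
opening: 0.473
grasp_force: 30.5
```

```bash
python3 - <<'E'
from h import *
s=sensors.sense(); print(s['eef_pos'],s['opening']*85.4,s['grasp_force'],s['contact_force'])
p,d=snap("scene","s1"); cv2.imwrite('pics/s1c.png',cv2.resize(p[180:420,220:540,::-1],(800,600)))
E
```

```text
[ 463.48405406 -148.07201449   46.39044455] 40.42571258668021 30.513904328690842 [-0.33239108  4.05288421  8.92445498]
```

View pics/s1c.png

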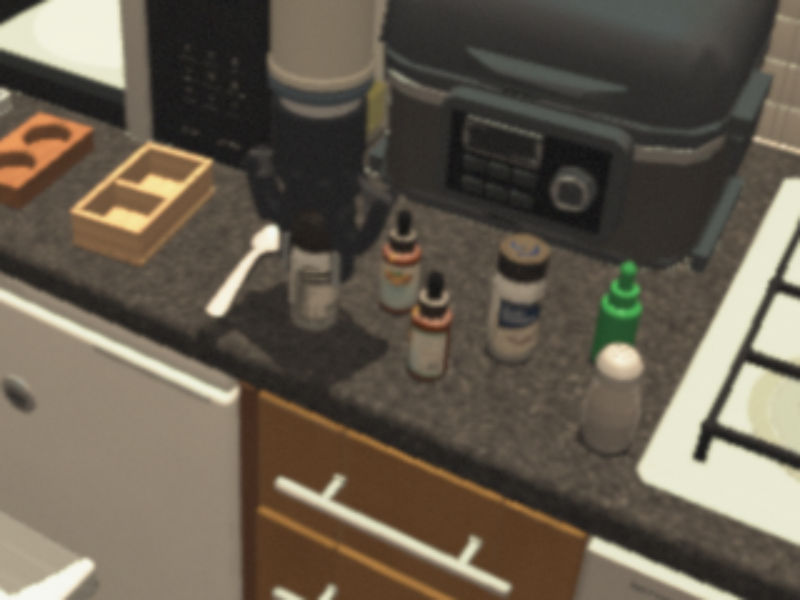

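The picture shows the left jar between the fingers at (315,270 in crop), the others undisturbed. Lift and carry.

Converted, 0.217 m / 0.6 = 0.3617, -0.06 m / 0.6 = -0.1.

{"name": "move_arm", "arguments": {
  "motion": [
    [0,0,0,0,0,-0.05,0.03],
    [0,0,0,0.0167,0,-0.1,0.03],
    [0,0,0,0.05,0.0833,-0.1083,0.03],
    [0,0,0,0.05,0.1667,-0.1083,0.03],
    [0,0,0,0.05,0.25,-0.1083,0.03],
    [0,0,0,0.0333,0.3333,-0.1083,0.03],
    [0,0,0,0,0.3617,-0.1083,0.03],
    [0,0,0,0,0.3617,-0.1083,0.03]
  ],
  "grip_force": 40
}}

```text
clock: 4.15
eef_pos: [464.3, 70.1, 110.9]
tcp_rot: [3.141, 0.002, -3.139]
contact_force: [-0.5, -0.1, -0.9]
opening: 0.469
grasp_force: 40.5
```

Converted, -0.068 m / 0.6 = -0.1133, -0.06 m / 0.6 = -0.1.

{"name": "move_arm", "arguments": {
  "motion": [
    [0,0,0,-0.05,0,0,0.03],
    [0,0,0,-0.1,0,0,0.03],
    [0,0,0,-0.1133,-0.0017,0,0.03],
    [0,0,0,-0.1133,-0.0017,0,0.03],
    [0,0,0,-0.1133,-0.0017,0.05,0.03],
    [0,0,0,-0.1133,-0.0017,0.0833,0.03],
    [0,0,0,-0.1133,-0.0017,0.095,0.03],
    [0,0,0,-0.1133,-0.0017,0.095,0.03]
  ]
}}

```text
clock: 5.15
eef_pos: [529.9, 67.7, 53.4]
tcp_rot: [-3.142, -0.001, -3.142]
contact_force: [0.9, -0.8, -1.1]
opening: 0.466
grasp_force: 40.2
```

Converted, -0.085 m / 0.6 = -0.1417, -0.06 m / 0.6 = -0.1.

{"name": "move_arm", "arguments": {
  "motion": [
    [0,0,0,0,0,0.0025,0.03],
    [0,0,0,0,0,0.0025,0.03],
    [0,0,0,0,0,0.0025,0.058],
    [0,0,0,0,0,0.0025,0.064],
    [0,0,0,0,0,0,0.064],
    [0,0,0,0,0,-0.05,0.064],
    [0,0,0,0,0,-0.1,0.064],
    [0,0,0,0,0,-0.1417,0.064]
  ]
}}

```text
clock: 6.15
eef_pos: [530.9, 67.8, 139.5]
tcp_rot: [3.142, 0.001, -3.141]
contact_force: [-0.4, 0.1, 0.9]
opening: 0.747
grasp_force: 0.0
```

Converted, -0.3775 m / 0.6 = -0.6292, 0.09 m / 0.6 = 0.15.

{"name": "move_arm", "arguments": {
  "motion": [
    [0,0,0,0.0833,-0.0333,0,0.064],
    [0,0,0,0.1333,-0.1167,0,0.064],
    [0,0,0,0.15,-0.2167,0,0.064],
    [0,0,0,0.15,-0.3167,0,0.064],
    [0,0,0,0.1333,-0.4167,0,0.064],
    [0,0,0,0.0833,-0.5,0.0083,0.064],
    [0,0,0,0.0333,-0.5833,0.0167,0.064],
    [0,0,0,0.0233,-0.6292,0.02,0.064]
  ]
}}

```text
clock: 7.15
eef_pos: [518.3, -312.5, 126.0]
tcp_rot: [-3.141, 0.001, 3.141]
contact_force: [-0.2, -0.4, 0.3]
opening: 0.749
grasp_force: 0.0
```

```bash
python3 - <<'E'
from h import *
s=sensors.sense(); print(s['eef_pos'],s['qpos'])
p,d=snap("scene","s2"); cv2.imwrite('pics/s2c.png',cv2.resize(p[180:420,220:540,::-1],(800,600)))
E
```

```text
[ 518.30784501 -312.45705299  126.02095982] [-5.44940106e-01  4.38028233e-01  1.76622911e+00 -9.65371608e-05
  9.35960819e-01 -2.11478022e+00]
```

View pics/s2c.png

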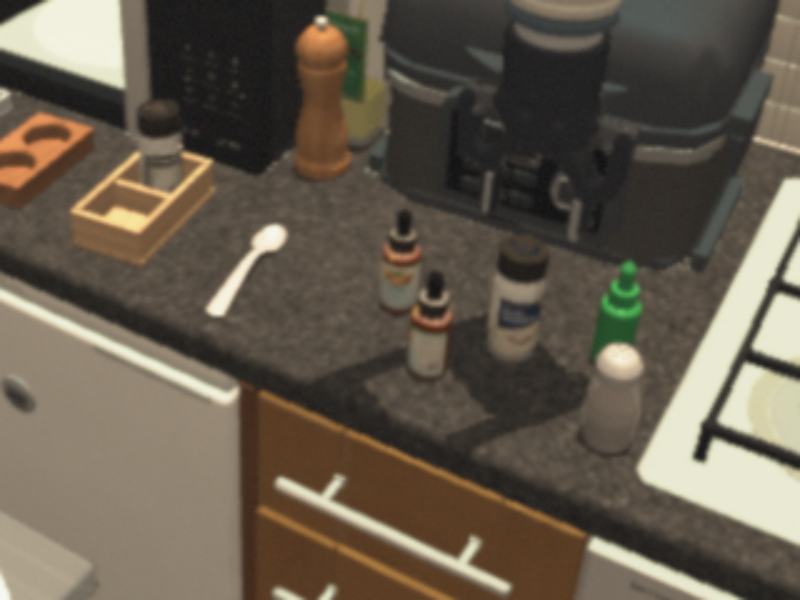

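Jar 1 stands in the far bay; the gripper is above jar 2.

Converted, 0.081 m / 0.6 = 0.135, 0.06 m / 0.6 = 0.1.

{"name": "move_arm", "arguments": {
  "motion": [
    [0,0,0,0,0,0,0.064],
    [0,0,0,0,0,0.05,0.064],
    [0,0,0,0,0,0.1,0.064],
    [0,0,0,0,0,0.135,0.064],
    [0,0,0,0,0,0.135,0.06],
    [0,0,0,0,0,0.135,0.03],
    [0,0,0,0,0,0.135,0.03],
    [0,0,0,0,0,0.135,0.03]
  ],
  "grip_force": 30
}}

```text
clock: 8.2
eef_pos: [517.5, -309.9, 46.4]
tcp_rot: [-3.141, 0.001, -3.142]
contact_force: [0.2, 1.3, 5.9]
opening: 0.473
grasp_force: 30.1
```

Converted, 0.125 m / 0.6 = 0.2083, -0.06 m / 0.6 = -0.1.

{"name": "move_arm", "arguments": {
  "motion": [
    [0,0,0,0,0,-0.05,0.03],
    [0,0,0,0,0,-0.1,0.03],
    [0,0,0,0,-0.0083,-0.1417,0.03],
    [0,0,0,0.0667,-0.02,-0.1417,0.03],
    [0,0,0,0.1417,-0.02,-0.1417,0.03],
    [0,0,0,0.2,-0.0167,-0.1417,0.03],
    [0,0,0,0.2083,0.05,-0.1417,0.03],
    [0,0,0,0.2083,0.1333,-0.1417,0.03]
  ],
  "grip_force": 40
}}

```text
clock: 9.2
eef_pos: [391.2, -229.6, 130.6]
tcp_rot: [-3.141, 0.001, 3.139]
contact_force: [-0.2, 1.5, -0.4]
opening: 0.469
grasp_force: 39.8
```

Converted, 0.293 m / 0.6 = 0.4883, 0.28 m / 0.6 = 0.4667.

{"name": "move_arm", "arguments": {
  "motion": [
    [0,0,0,0,0.0833,0,0.03],
    [0,0,0,0,0.1667,0,0.03],
    [0,0,0,0,0.25,0,0.03],
    [0,0,0,0,0.3333,0,0.03],
    [0,0,0,0,0.4167,0,0.03],
    [0,0,0,0,0.4667,0,0.03],
    [0,0,0,-0.0083,0.4883,0,0.03],
    [0,0,0,-0.0167,0.4883,0,0.03]
  ]
}}

```text
clock: 10.2
eef_pos: [402.4, 63.5, 130.5]
tcp_rot: [-3.141, 0.001, -3.14]
contact_force: [0.2, 0.4, -2.1]
opening: 0.466
grasp_force: 39.9
```

Converted, 0.077 m / 0.6 = 0.1283, -0.066 m / 0.6 = -0.11.

{"name": "move_arm", "arguments": {
  "motion": [
    [0,0,0,-0.05,0,0.0167,0.03],
    [0,0,0,-0.0917,0,0.0333,0.03],
    [0,0,0,-0.11,0,0.0417,0.03],
    [0,0,0,-0.11,0,0.0417,0.03],
    [0,0,0,-0.11,0,0.075,0.03],
    [0,0,0,-0.11,0,0.1083,0.03],
    [0,0,0,-0.11,0,0.1283,0.03],
    [0,0,0,-0.11,0,0.1283,0.03]
  ]
}}

```text
clock: 11.2
eef_pos: [467.0, 63.0, 53.0]
tcp_rot: [-3.141, -0.001, -3.142]
contact_force: [0.3, -0.9, -0.8]
opening: 0.471
grasp_force: 39.8
```

Converted, -0.085 m / 0.6 = -0.1417, 0.001 m / 0.6 = 0.0017.

{"name": "move_arm", "arguments": {
  "motion": [
    [0,0,0,0,0,0.0017,0.03],
    [0,0,0,0,0,0.0017,0.03],
    [0,0,0,0,0,0.0017,0.058],
    [0,0,0,0,0,0.0017,0.064],
    [0,0,0,0,0,0,0.064],
    [0,0,0,0,0,-0.05,0.064],
    [0,0,0,0,0,-0.1,0.064],
    [0,0,0,0,0,-0.1417,0.064]
  ]
}}

```text
clock: 12.2
eef_pos: [467.9, 63.3, 139.5]
tcp_rot: [3.142, 0.001, -3.141]
contact_force: [0.4, 0.4, -0.1]
opening: 0.75
grasp_force: 0.0
```

Converted, -0.2645 m / 0.6 = -0.4408, -0.25 m / 0.6 = -0.4167.

{"name": "move_arm", "arguments": {
  "motion": [
    [0,0,0,0.0333,-0.05,0,0.06],
    [0,0,0,0.05,-0.15,0,0.056],
    [0,0,0,0.0333,-0.25,0,0.056],
    [0,0,0,-0.0333,-0.3333,0,0.056],
    [0,0,0,-0.0833,-0.4167,0.0167,0.056],
    [0,0,0,-0.0867,-0.4408,0.0167,0.056],
    [0,0,0,-0.0867,-0.4408,0.0167,0.056],
    [0,0,0,-0.0867,-0.4408,0.0167,0.056]
  ]
}}

```text
clock: 13.2
eef_pos: [518.9, -199.9, 128.3]
tcp_rot: [3.141, -0.001, -3.141]
contact_force: [0.4, -0.7, 0.5]
opening: 0.656
grasp_force: 0.0
```

```bash
python3 - <<'E'
from h import *
s=sensors.sense(); print(s['eef_pos'])
p,d=snap("scene","s3"); cv2.imwrite('pics/s3c.png',cv2.resize(p[180:420,220:540,::-1],(800,600)))
E
```

```text
[ 518.88731389 -199.94180579  128.26879728]
```

View pics/s3c.png

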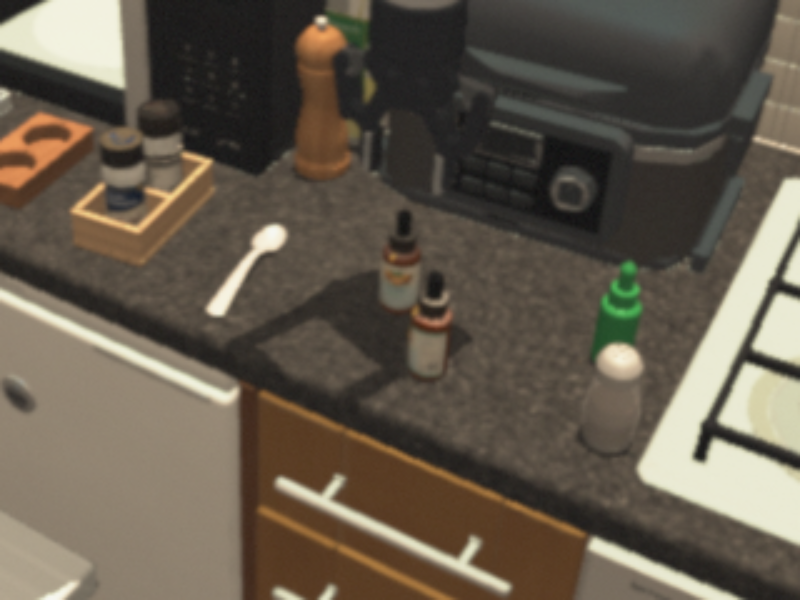

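Both jars stand in their bays. Descend on dropper 1.

Converted, 0.093 m / 0.6 = 0.155, 0.085 m / 0.6 = 0.1417.

{"name": "move_arm", "arguments": {
  "motion": [
    [0,0,0,-0.0008,-0.0017,0.05,0.056],
    [0,0,0,-0.0008,-0.0017,0.1,0.056],
    [0,0,0,-0.0008,-0.0017,0.1417,0.056],
    [0,0,0,-0.0008,-0.0017,0.155,0.056],
    [0,0,0,-0.0008,-0.0017,0.155,0.05],
    [0,0,0,-0.0008,-0.0017,0.155,0.022],
    [0,0,0,-0.0008,-0.0017,0.155,0.022],
    [0,0,0,-0.0008,-0.0017,0.155,0.022]
  ],
  "grip_force": 25
}}

```text
clock: 14.25
eef_pos: [521.1, -202.3, 36.4]
tcp_rot: [-3.141, 0.002, 3.142]
contact_force: [0.5, 2.5, 7.7]
opening: 0.372
grasp_force: 24.9
```

Converted, 0.16 m / 0.6 = 0.2667, 0.125 m / 0.6 = 0.2083.

{"name": "move_arm", "arguments": {
  "motion": [
    [0,0,0,0,0,-0.05,0.022],
    [0,0,0,0,0,-0.1,0.022],
    [0,0,0,0.0167,0.0083,-0.1417,0.022],
    [0,0,0,0.0833,0.0167,-0.1417,0.022],
    [0,0,0,0.15,0.0417,-0.1417,0.022],
    [0,0,0,0.2,0.1,-0.1417,0.022],
    [0,0,0,0.2083,0.1833,-0.1417,0.022],
    [0,0,0,0.2083,0.2667,-0.1417,0.022]
  ],
  "grip_force": 35
}}

```text
clock: 15.25
eef_pos: [394.7, -41.4, 120.8]
tcp_rot: [-3.141, 0.001, 3.14]
contact_force: [0.9, 0.6, -0.8]
opening: 0.366
grasp_force: 34.8
```

Converted, 0.264 m / 0.6 = 0.44, 0.245 m / 0.6 = 0.4083.

{"name": "move_arm", "arguments": {
  "motion": [
    [0,0,0,0,0.0833,0,0.022],
    [0,0,0,0,0.1667,0,0.022],
    [0,0,0,0,0.25,0,0.022],
    [0,0,0,0,0.3333,0,0.022],
    [0,0,0,0,0.4083,0,0.022],
    [0,0,0,-0.0167,0.44,0,0.022],
    [0,0,0,-0.0667,0.44,0.0167,0.022],
    [0,0,0,-0.1167,0.44,0.0333,0.022]
  ]
}}

```text
clock: 16.25
eef_pos: [466.5, 221.6, 100.3]
tcp_rot: [3.142, 0.001, -3.14]
contact_force: [-0.5, 0.0, -0.6]
opening: 0.367
grasp_force: 34.9
```

Converted, -0.0705 m / 0.6 = -0.1175, 0.001 m / 0.6 = 0.0017.

{"name": "move_arm", "arguments": {
  "motion": [
    [0,0,0,-0.0583,0.0017,0,0.022],
    [0,0,0,-0.1,0.0025,0,0.022],
    [0,0,0,-0.1175,0.0025,0,0.022],
    [0,0,0,-0.1175,0.0025,0,0.022],
    [0,0,0,-0.1175,0.0025,0.0417,0.022],
    [0,0,0,-0.1175,0.0025,0.075,0.022],
    [0,0,0,-0.1175,0.0025,0.0933,0.022],
    [0,0,0,-0.1175,0.0025,0.0933,0.022]
  ]
}}

```text
clock: 17.25
eef_pos: [534.9, 223.1, 43.9]
tcp_rot: [-3.141, -0.001, -3.141]
contact_force: [0.7, -0.5, -0.4]
opening: 0.366
grasp_force: 34.8
```

Converted, -0.09 m / 0.6 = -0.15, -0.001 m / 0.6 = -0.0017.

{"name": "move_arm", "arguments": {
  "motion": [
    [0,0,0,-0.0017,0,0.0025,0.022],
    [0,0,0,-0.0017,0,0.0025,0.022],
    [0,0,0,-0.0017,0,0.0025,0.05],
    [0,0,0,-0.0017,0,0.0025,0.056],
    [0,0,0,-0.0017,0,0,0.056],
    [0,0,0,-0.0017,0,-0.05,0.056],
    [0,0,0,-0.0017,0,-0.1,0.056],
    [0,0,0,-0.0017,0,-0.15,0.056]
  ]
}}

```text
clock: 18.25
eef_pos: [536.7, 223.2, 135.3]
tcp_rot: [-3.142, -0.0, -3.141]
contact_force: [-0.3, 0.6, 0.6]
opening: 0.656
grasp_force: 0.0
```

Converted, -0.385 m / 0.6 = -0.6417, -0.33 m / 0.6 = -0.55.

{"name": "move_arm", "arguments": {
  "motion": [
    [0,0,0,0.1,0,0,0.056],
    [0,0,0,0.1833,-0.0583,0,0.056],
    [0,0,0,0.2167,-0.15,0,0.056],
    [0,0,0,0.2167,-0.25,0,0.056],
    [0,0,0,0.2167,-0.35,0,0.056],
    [0,0,0,0.2167,-0.45,0,0.056],
    [0,0,0,0.2167,-0.55,0,0.056],
    [0,0,0,0.2,-0.6417,0,0.056]
  ]
}}

```text
clock: 19.25
eef_pos: [416.2, -163.8, 134.6]
tcp_rot: [-3.142, 0.0, 3.141]
contact_force: [2.0, 0.5, -0.2]
opening: 0.653
grasp_force: 0.0
```

Converted, -0.098 m / 0.6 = -0.1633, -0.09 m / 0.6 = -0.15.

{"name": "move_arm", "arguments": {
  "motion": [
    [0,0,0,-0.0333,-0.0833,0,0.056],
    [0,0,0,-0.0633,-0.15,0,0.056],
    [0,0,0,-0.065,-0.1633,0,0.056],
    [0,0,0,-0.065,-0.1633,0,0.056]
  ]
}}

```text
clock: 19.75
eef_pos: [455.2, -259.5, 134.0]
tcp_rot: [3.141, -0.001, 3.141]
contact_force: [-0.0, 0.4, 0.1]
opening: 0.656
grasp_force: 0.0
```

```bash
python3 - <<'E'
from h import *
p,d=snap("scene","s4"); cv2.imwrite('pics/s4c.png',cv2.resize(p[180:420,190:510,::-1],(800,600)))
E
```

```text
(no output)
```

View pics/s4c.png

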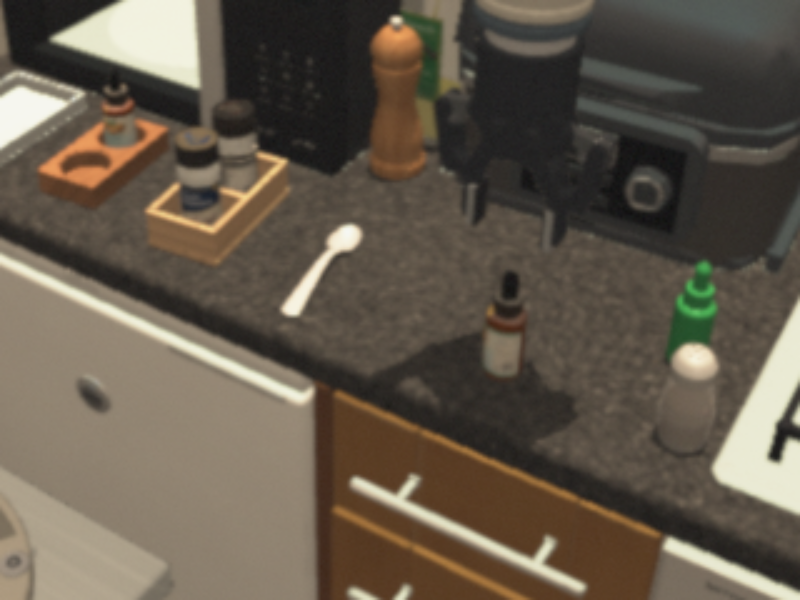

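Dropper 1 stands in the far well; fingers are over dropper 2. Descend.

Converted, 0.099 m / 0.6 = 0.165, 0.085 m / 0.6 = 0.1417.

{"name": "move_arm", "arguments": {
  "motion": [
    [0,0,0,-0.0008,0,0.05,0.056],
    [0,0,0,-0.0008,0,0.1,0.056],
    [0,0,0,-0.0008,0,0.1417,0.056],
    [0,0,0,-0.0008,0,0.165,0.056],
    [0,0,0,-0.0008,0,0.165,0.05],
    [0,0,0,-0.0008,0,0.165,0.022],
    [0,0,0,-0.0008,0,0.165,0.022],
    [0,0,0,-0.0008,0,0.165,0.022]
  ],
  "grip_force": 25
}}

```text
clock: 20.8
eef_pos: [456.9, -260.0, 36.2]
tcp_rot: [-3.141, 0.001, -3.142]
contact_force: [0.6, 1.1, 4.3]
opening: 0.37
grasp_force: 24.9
```

{"name": "move_arm", "arguments": {
  "motion": [
    [0,0,0,0,0,-0.05,0.022],
    [0,0,0,0,0,-0.1,0.022],
    [0,0,0,0.05,0.0167,-0.1417,0.022],
    [0,0,0,0.1,0.0667,-0.1417,0.022],
    [0,0,0,0.1,0.15,-0.1417,0.022],
    [0,0,0,0.1,0.2333,-0.1417,0.022],
    [0,0,0,0.1,0.3167,-0.1417,0.022],
    [0,0,0,0.1,0.4,-0.1417,0.022]
  ],
  "grip_force": 35
}}

```text
clock: 21.8
eef_pos: [396.3, -18.4, 120.7]
tcp_rot: [-3.141, 0.001, 3.141]
contact_force: [-0.1, -0.2, -1.3]
opening: 0.364
grasp_force: 34.8
```

Converted, 0.2365 m / 0.6 = 0.3942, 0.236 m / 0.6 = 0.3933.

{"name": "move_arm", "arguments": {
  "motion": [
    [0,0,0,0,0.0833,0,0.022],
    [0,0,0,0,0.1667,0,0.022],
    [0,0,0,0,0.25,0,0.022],
    [0,0,0,0,0.3333,0,0.022],
    [0,0,0,-0.0167,0.3933,0,0.022],
    [0,0,0,-0.075,0.3942,0.0167,0.022],
    [0,0,0,-0.125,0.3942,0.0333,0.022],
    [0,0,0,-0.1333,0.3942,0.0333,0.022]
  ]
}}

```text
clock: 22.8
eef_pos: [477.4, 216.7, 99.8]
tcp_rot: [-3.141, -0.0, 3.141]
contact_force: [-1.3, -0.1, -0.9]
opening: 0.366
grasp_force: 34.8
```

Converted, 0.0575 m / 0.6 = 0.0958, 0.057 m / 0.6 = 0.095.

{"name": "move_arm", "arguments": {
  "motion": [
    [0,0,0,0,0,0.0167,0.022],
    [0,0,0,0,0,0.0583,0.022],
    [0,0,0,0,0,0.0833,0.022],
    [0,0,0,0,0,0.095,0.022],
    [0,0,0,0,0,0.0958,0.022],
    [0,0,0,0,0,0.0958,0.022]
  ]
}}

```text
clock: 23.55
eef_pos: [476.5, 216.9, 43.1]
tcp_rot: [3.141, 0.001, -3.141]
contact_force: [0.1, -0.0, -0.4]
opening: 0.364
grasp_force: 34.8
```

Converted, -0.09 m / 0.6 = -0.15, -0.06 m / 0.6 = -0.1.

{"name": "move_arm", "arguments": {
  "motion": [
    [0,0,0,0,0,0,0.022],
    [0,0,0,0,0,0,0.05],
    [0,0,0,0,0,0,0.056],
    [0,0,0,0,0,0,0.056],
    [0,0,0,0,0,-0.05,0.056],
    [0,0,0,0,0,-0.1,0.056],
    [0,0,0,0,0,-0.15,0.056],
    [0,0,0,0,0,-0.15,0.056]
  ]
}}

```text
clock: 24.55
eef_pos: [477.7, 217.4, 134.9]
tcp_rot: [3.14, 0.004, -3.141]
contact_force: [-1.2, -0.6, 0.1]
opening: 0.654
grasp_force: 0.0
```

Converted, -0.283 m / 0.6 = -0.4717, -0.275 m / 0.6 = -0.4583, -0.099 rad / 1.5708 = -0.063.

{"name": "move_arm", "arguments": {
  "motion": [
    [0,0,0,0.1,-0.0167,0,0.045],
    [0,0,0,0.1167,-0.1,0,0.045],
    [0,0,0,0.1167,-0.2,0,0.045],
    [0,0,0,0.1,-0.3,0,0.045],
    [0,0,-0.063,0.05,-0.3833,0,0.045],
    [0,0,-0.063,-0.0158,-0.4583,0.0333,0.045],
    [0,0,-0.063,-0.0158,-0.4717,0.1,0.045],
    [0,0,-0.063,-0.0158,-0.4717,0.1,0.045]
  ]
}}

```text
clock: 25.55
eef_pos: [482.8, -66.6, 69.8]
tcp_rot: [3.14, -0.007, -3.044]
contact_force: [-0.6, 0.6, 0.3]
opening: 0.53
grasp_force: 0.0
```

```bash
python3 - <<'E'
from h import *
p,d=snap("scene","s5"); cv2.imwrite('pics/s5c.png',cv2.resize(p[180:390,150:430,::-1],(800,600)))
s=sensors.sense(); print(s['eef_pos'],s['tcp_rot'],s['contact_force'])
E
```

```text
[483.75685345 -66.07224923  71.35001529] [ 3.14035471 -0.00473394 -3.04330944] [ 0.53156237  0.9430567  -0.11584375]
```

View pics/s5c.png

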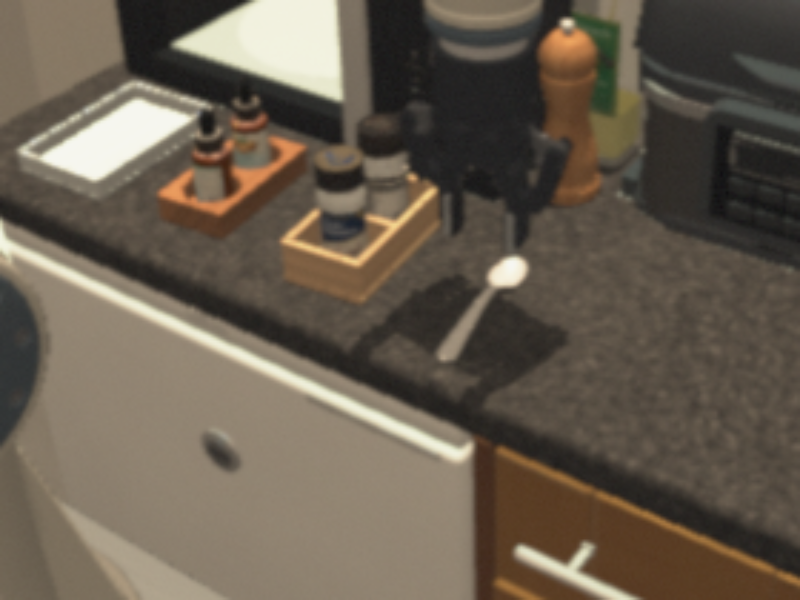

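Both droppers stand in their wells; spoon below the gripper.

Converted, 0.0685 m / 0.6 = 0.1142, 0.068 m / 0.6 = 0.1133.

{"name": "move_arm", "arguments": {
  "motion": [
    [0,0,0,0,0,0.0333,0.045],
    [0,0,0,0,0,0.075,0.045],
    [0,0,0,0,0,0.1,0.045],
    [0,0,0,0,0,0.1133,0.045],
    [0,0,0,0,0,0.1142,0.03],
    [0,0,0,0,0,0.1142,0.0],
    [0,0,0,0,0,0.1142,0.0],
    [0,0,0,0,0,0.1142,0.0]
  ],
  "grip_force": 25
}}

```text
clock: 26.6
eef_pos: [486.1, -66.3, 5.4]
tcp_rot: [-3.141, 0.001, -3.042]
contact_force: [-2.6, 0.0, 7.8]
opening: 0.231
grasp_force: 22.9
```

Converted, -0.122 m / 0.6 = -0.2033, 0.1 m / 0.6 = 0.1667.

{"name": "move_arm", "arguments": {
  "motion": [
    [0,0,0,0,0,0,0.0],
    [0,0,0,0,0,0,0.0],
    [0,0,0,0,0,-0.0333,0.0],
    [0,0,0,0,0,-0.0833,0.0],
    [0,0,0,0.0333,0,-0.15,0.0],
    [0,0,0,0.1,0,-0.2033,0.0],
    [0,0,0,0.15,0.0167,-0.2033,0.0],
    [0,0,0,0.1667,0.0833,-0.2033,0.0]
  ],
  "grip_force": 30
}}

```text
clock: 27.6
eef_pos: [380.4, -27.0, 127.4]
tcp_rot: [-3.141, 0.002, -3.046]
contact_force: [0.9, 0.6, -1.1]
opening: 0.002
grasp_force: 0.0
```

```bash
python3 - <<'E'
from h import *
p,d=snap("scene","s6"); cv2.imwrite('pics/s6c.png',cv2.resize(p[150:390,110:430,::-1],(800,600)))
E
```

View pics/s6c.png

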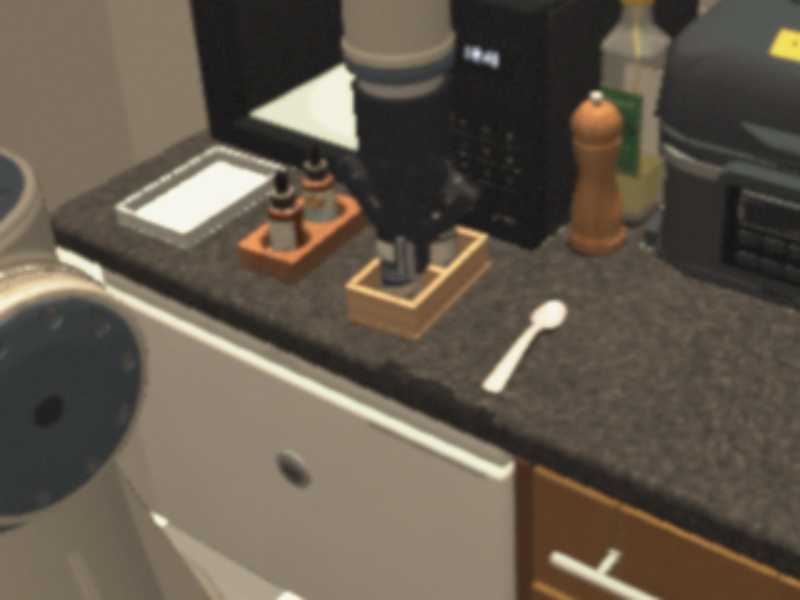

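The spoon slipped and lies on the worktop about where it was; pinch lower and harder. Remeasure first.

```bash
python3 - <<'E'
from h import *
p,d=snap("top","t7"); 
cv2.imwrite('pics/t7c.png',cv2.resize(p[230:335,285:425,::-1],(800,600),interpolation=cv2.INTER_CUBIC))
h=cv2.cvtColor(p,cv2.COLOR_RGB2HSV); m=(h[:,:,2]>150)&(h[:,:,1]<60); mm=np.zeros_like(m); mm[240:320,325:375]=m[240:320,325:375]
v,u=np.nonzero(mm); P=np.array([atz("top",a,b,5)[:2] for a,b in zip(u,v)])
r=cv2.minAreaRect(P.astype(np.float32)); print(len(u),r)
vx,vy,x0,y0=cv2.fitLine(P.astype(np.float32),cv2.DIST_L2,0,.01,.01).ravel(); t=(P-[x0,y0])@[vx,vy]
print(np.arctan2(vy,vx),[x0+vx*(t.min()+t.max())/2,y0+vy*(t.min()+t.max())/2],np.ptp(t)); print(sensors.sense()['eef_pos'])
E
```

```text
2053 ((478.2900695800781, -70.9154052734375), (107.47074890136719, 149.66961669921875), 84.96556854248047)
0.048030954 [np.float64(476.1135685731765), np.float64(-64.338151245341)] 156.9640186943642
[379.60043026 -24.71071107 126.91264778]
```

View pics/t7c.png

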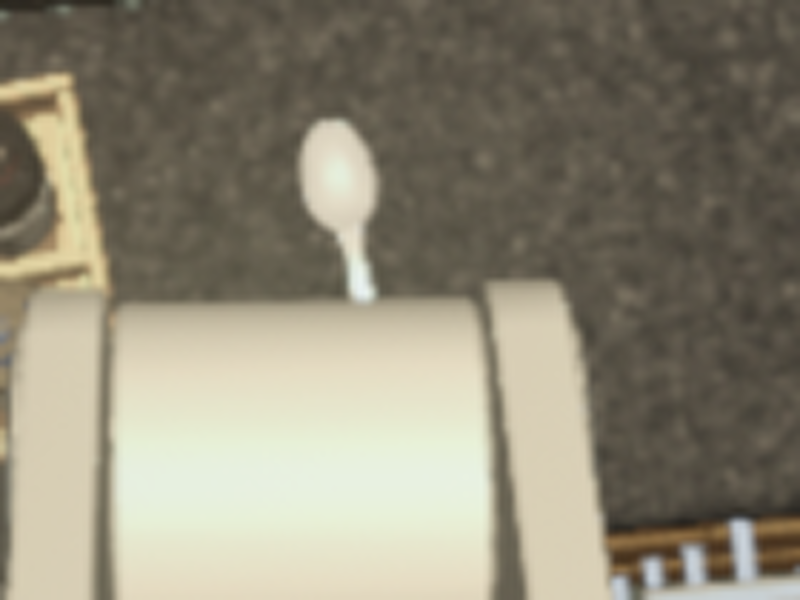

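```bash
python3 - <<'E'
from h import *
f=lambda c,o,s:[b+(a+.5)/s-.5 for a,b in zip(c,o)]
for n,c,o,s,z in [("scene",(525,262),(150,180),2.857,6),("scene",(444,360),(150,180),2.857,3),("scene",(563,304),(110,150),2.5,6),("scene",(490,390),(110,150),2.5,3),("top",(331,118),(285,230),5.714,6),("top",(362,300),(285,230),5.714,6),("top",(339,175),(285,230),5.714,8)]:
    print(atz(n,*f(c,o,s),z).round(1))
# spoon pixel mask in scene s5/s6
for k in("s5","s6"):
    p=cv2.imread(f'pics/{k}.png'); h=cv2.cvtColor(p,cv2.COLOR_BGR2HSV); m=((h[:,:,2]>135)&(h[:,:,1]<70)).astype(np.uint8)
    n,l,st,ce=cv2.connectedComponentsWithStats(m)
    for i in range(1,n):
        x,y,w,hh,a=st[i]
        if 290<ce[i][0]<345 and 265<ce[i][1]<310 and a>40:
            v,u=np.nonzero(l==i); P=np.array([atz("scene",a_,b_,4)[:2] for a_,b_ in zip(u,v)],np.float32)
            vx,vy,x0,y0=cv2.fitLine(P,cv2.DIST_L2,0,.01,.01).ravel(); t=(P-[x0,y0])@[vx,vy]; mid=(t.min()+t.max())/2
            print(k,a,np.arctan2(vy,vx),x0+vx*mid,y0+vy*mid,np.ptp(t),cv2.minAreaRect(P))
E
```

```text
[555.9 -59.3   6. ]
[416.1 -73.9   3. ]
[558.1 -62.1   6. ]
[416.8 -75.1   3. ]
[555.7 -62.7   6. ]
[483.9 -67.9   6. ]
[532.7 -63.6   8. ]
s5 239 0.150681 489.28708 -60.420105 148.61078 ((488.9289855957031, -57.70610427856445), (147.9998321533203, 30.827943801879883), 4.605782508850098)
s6 339 0.12689823 488.8228 -63.939995 150.95091 ((489.42791748046875, -67.70848083496094), (150.7185516357422, 32.37940216064453), 10.480499267578125)
```

Converted, 0.107 m / 0.6 = 0.1783, -0.05 m / 0.6 = -0.0833.

{"name": "move_arm", "arguments": {
  "motion": [
    [0,0,0,-0.0833,-0.0417,0.0333,0.04],
    [0,0,0,-0.1667,-0.0833,0.0833,0.04],
    [0,0,0,-0.168,-0.0878,0.15,0.04],
    [0,0,0,-0.168,-0.0878,0.1783,0.04],
    [0,0,0,-0.168,-0.0878,0.1783,0.04],
    [0,0,0,-0.168,-0.0878,0.1783,0.032]
  ],
  "grip_force": 40
}}

```text
clock: 28.45
eef_pos: [487.3, -68.8, 20.5]
tcp_rot: [-3.141, 0.001, -3.042]
contact_force: [-0.4, 0.7, 0.6]
opening: 0.373
grasp_force: 0.0
```

Converted, 0.0195 m / 0.6 = 0.0325, 0.0185 m / 0.6 = 0.0308.

{"name": "move_arm", "arguments": {
  "motion": [
    [0,0,0,0,0,0.0167,0.032],
    [0,0,0,0,0,0.0267,0.032],
    [0,0,0,0,0,0.0308,0.032],
    [0,0,0,0,0,0.0325,0.032],
    [0,0,0,0,0,0.0325,0.032]
  ]
}}

```text
clock: 29.08
eef_pos: [486.9, -68.8, -0.3]
tcp_rot: [3.142, -0.0, -3.042]
contact_force: [0.4, 0.4, -0.5]
opening: 0.376
grasp_force: 0.0
```

{"name": "move_arm", "arguments": {
  "motion": [
    [0,0,0,0,0,0,0.0],
    [0,0,0,0,0,0,0.0],
    [0,0,0,0,0,0,0.0],
    [0,0,0,0,0,0,0.0]
  ]
}}

```text
clock: 29.58
eef_pos: [487.3, -68.9, 0.3]
tcp_rot: [-3.141, 0.001, -3.042]
contact_force: [-1.6, -0.2, 5.9]
opening: 0.243
grasp_force: 40.6
```

Full 40 N this time, holding at 20.8 mm. Lift gently.

Converted, -0.06 m / 0.6 = -0.1, -0.045 m / 0.6 = -0.075.

{"name": "move_arm", "arguments": {
  "motion": [
    [0,0,0,0,0,0,0],
    [0,0,0,0,0,-0.0083,0],
    [0,0,0,0,0,-0.025,0],
    [0,0,0,0,0,-0.05,0],
    [0,0,0,0,0,-0.075,0],
    [0,0,0,0,0,-0.1,0]
  ]
}}

```text
clock: 30.32
eef_pos: [487.1, -68.9, 61.2]
tcp_rot: [-3.141, 0.001, -3.042]
contact_force: [-0.2, 0.9, 0.1]
opening: 0.245
grasp_force: 39.1
```

Converted, 0.261 m / 0.6 = 0.435, 0.211 m / 0.6 = 0.3517.

{"name": "move_arm", "arguments": {
  "motion": [
    [0,0,0,0.0667,0.0067,-0.05,0],
    [0,0,0,0.1333,0.0133,-0.1,0],
    [0,0,0,0.185,0.0183,-0.1167,0],
    [0,0,0,0.1767,0.1017,-0.1167,0],
    [0,0,0,0.1683,0.185,-0.1167,0],
    [0,0,0,0.16,0.2683,-0.1167,0],
    [0,0,0,0.1517,0.3517,-0.1167,0],
    [0,0,0,0.1433,0.435,-0.1167,0]
  ]
}}

```text
clock: 31.32
eef_pos: [375.4, 184.1, 130.7]
tcp_rot: [3.141, 0.001, -3.042]
contact_force: [1.5, 0.3, -0.8]
opening: 0.243
grasp_force: 39.2
```

Converted, 0.191 m / 0.6 = 0.3183, 0.188 m / 0.6 = 0.3133, 0.06 rad / 1.5708 = 0.0382.

{"name": "move_arm", "arguments": {
  "motion": [
    [0,0,0,-0.0083,0.0833,0,0],
    [0,0,0,-0.0167,0.1667,0,0],
    [0,0,0,-0.025,0.25,0,0],
    [0,0,0,-0.03,0.3033,0,0],
    [0,0,0.0382,-0.0317,0.3183,0,0],
    [0,0,0.0382,-0.0833,0.3133,0,0],
    [0,0,0.0382,-0.15,0.3067,0,0],
    [0,0,0.0382,-0.2,0.3017,0,0]
  ]
}}

```text
clock: 32.33
eef_pos: [478.3, 374.5, 130.8]
tcp_rot: [3.141, 0.001, -3.102]
contact_force: [0.3, 0.5, -0.7]
opening: 0.243
grasp_force: 39.2
```

Converted, 0.09 m / 0.6 = 0.15, -0.001 m / 0.6 = -0.0017.

{"name": "move_arm", "arguments": {
  "motion": [
    [0,0,0,-0.025,-0.0017,0,0],
    [0,0,0,-0.045,-0.0025,0.0333,0],
    [0,0,0,-0.045,-0.0025,0.0833,0],
    [0,0,0,-0.045,-0.0025,0.1333,0],
    [0,0,0,-0.045,-0.0025,0.15,0],
    [0,0,0,-0.045,-0.0025,0.15,0]
  ]
}}

```text
clock: 33.08
eef_pos: [503.5, 373.8, 39.8]
tcp_rot: [-3.141, -0.001, -3.102]
contact_force: [0.2, -0.3, 0.5]
opening: 0.245
grasp_force: 39.2
```

```bash
python3 - <<'E'
from h import *
p,d=snap("scene","s8"); cv2.imwrite('pics/s8c.png',cv2.resize(p[150:330,100:340,::-1],(800,600)))
s=sensors.sense(); print(s['eef_pos'])
E
```

```text
[504.06455753 374.22431067  40.57323099]
```

View pics/s8c.png

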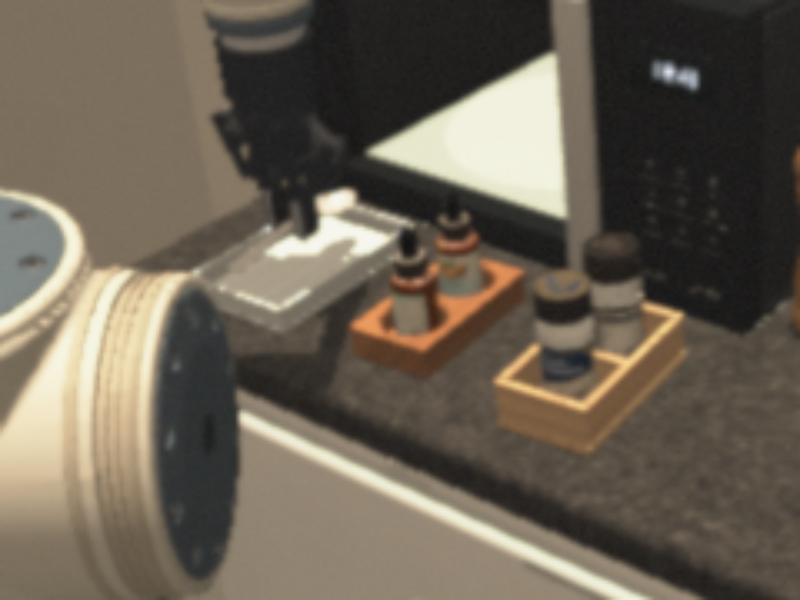

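The spoon is held over the tray, bowl towards the back (crop 335,200). Check its extents by depth from both cameras.

```bash
python3 - <<'E'
from h import *
d=np.load('pics/s8.npy'); p=cv2.imread('pics/s8.png')
for v in range(203,222,2):
    for u in range(192,212,3):
        if p[v,u].min()>125 and d[v,u]>0: print((u,v),atd("scene",u,v,d[v,u]).round(0),end=' ')
p,d=snap("top","t8"); print()
for v in range(236,330):
    for u in range(100,180,1):
        if p[v,u].min()>110 and d[v,u]>0:
            q=atd("top",u,v,d[v,u])
            if 28<q[2]<60 and 400<q[0]<620 and 300<q[1]<450: print(q.round(0).tolist(),end=' ')
E
```

```text
(201, 207) [565. 385.  49.] (204, 207) [572. 380.  48.] (195, 209) [497. 330.  90.] (198, 209) [559. 391.  44.] (201, 209) [560. 381.  47.] (204, 209) [562. 370.  49.] (195, 211) [512. 350.  71.] (198, 211) [548. 380.  46.] (201, 211) [555. 376.  44.] (204, 211) [556. 364.  47.] (198, 213) [542. 374.  44.] (201, 213) [540. 359.  50.] (207, 213) [585. 386.  21.] (210, 213) [589. 378.  22.] (198, 215) [579. 418.   8.] (201, 215) [585. 413.   6.] (198, 217) [573. 413.   6.] (201, 217) [578. 406.   5.] (204, 217) [581. 397.   6.] (207, 217) [588. 392.   4.] (195, 219) [560. 412.   5.] (198, 219) [563. 402.   7.] (201, 219) [570. 398.   5.] (204, 219) [574. 390.   5.] (207, 219) [580. 384.   4.] (210, 219) [583. 375.   5.] (192, 221) [503. 357.  43.] (195, 221) [551. 403.   6.] (198, 221) [553. 393.   8.] (201, 221) [561. 389.   5.] (204, 221) [565. 380.   6.] (207, 221) [568. 372.   7.] (210, 221) [576. 368.   4.] 
[570.0, 378.0, 52.0] [572.0, 378.0, 44.0] [571.0, 374.0, 49.0] [572.0, 374.0, 44.0] [570.0, 369.0, 52.0] [569.0, 381.0, 49.0] [570.0, 380.0, 45.0] [568.0, 376.0, 50.0] [569.0,
[... 5445 characters left out ...]
, 42.0] [443.0, 371.0, 47.0] [443.0, 369.0, 46.0] [444.0, 369.0, 38.0] [443.0, 366.0, 41.0] [443.0, 364.0, 42.0] [442.0, 378.0, 44.0] [442.0, 376.0, 43.0] [442.0, 374.0, 44.0] [441.0, 372.0, 43.0] [441.0, 369.0, 46.0] [441.0, 367.0, 45.0] [441.0, 365.0, 46.0] [441.0, 365.0, 38.0] [440.0, 377.0, 40.0] [440.0, 374.0, 43.0] [439.0, 371.0, 47.0] [439.0, 370.0, 43.0] [439.0, 369.0, 41.0] [439.0, 367.0, 40.0] [439.0, 364.0, 43.0] [438.0, 379.0, 42.0] [438.0, 376.0, 43.0] [438.0, 374.0, 43.0] [438.0, 373.0, 41.0] [437.0, 370.0, 44.0] [437.0, 368.0, 42.0] [437.0, 366.0, 43.0] [437.0, 364.0, 42.0] [436.0, 376.0, 43.0] [436.0, 375.0, 39.0] [435.0, 372.0, 45.0] [435.0, 370.0, 42.0] [435.0, 367.0, 45.0]
```

Spoon is level, x 435–572.5; centre it at 508 and lower.

Converted, 0.035 m / 0.6 = 0.0583, 0.032 m / 0.6 = 0.0533.

{"name": "move_arm", "arguments": {
  "motion": [
    [0,0,0,-0.0067,0,0.0083,0],
    [0,0,0,-0.0067,0,0.025,0],
    [0,0,0,-0.0067,0,0.0417,0],
    [0,0,0,-0.0067,0,0.0533,0],
    [0,0,0,-0.0067,0,0.0583,0],
    [0,0,0,-0.0067,0,0.0583,0]
  ]
}}

```text
clock: 33.92
eef_pos: [507.9, 374.0, 4.6]
tcp_rot: [-3.141, -0.0, -3.102]
contact_force: [-0.3, 0.7, 0.5]
opening: 0.244
grasp_force: 39.3
```

{"name": "move_arm", "arguments": {
  "motion": [
    [0,0,0,0,0,0,0.024],
    [0,0,0,0,0,0,0.032],
    [0,0,0,0,0,0,0.04],
    [0,0,0,0,0,0,0.04],
    [0,0,0,0,0,-0.0333,0.04],
    [0,0,0,0,0,-0.1,0.04],
    [0,0,0,0,0,-0.1833,0.04],
    [0,0,0,0.05,0,-0.2,0.04]
  ]
}}

```text
clock: 34.92
eef_pos: [481.2, 374.7, 130.1]
tcp_rot: [3.137, 0.007, -3.104]
contact_force: [-0.8, 0.1, -0.7]
opening: 0.467
grasp_force: 0.0
```

Converted, -0.24 m / 0.6 = -0.4, -0.18 m / 0.6 = -0.3.

{"name": "move_arm", "arguments": {
  "motion": [
    [0,0,0,0.1,0,0,0.04],
    [0,0,0,0.1833,0,0,0.04],
    [0,0,0,0.25,0,0,0.04],
    [0,0,0,0.25,-0.1,0,0.04],
    [0,0,0,0.25,-0.2,0,0.04],
    [0,0,0,0.25,-0.3,0,0.04],
    [0,0,0,0.25,-0.4,0,0.04],
    [0,0,0,0.25,-0.4,0,0.04]
  ]
}}

```text
clock: 35.92
eef_pos: [337.4, 124.0, 125.8]
tcp_rot: [-3.141, 0.001, -3.108]
contact_force: [0.4, 1.3, 0.9]
opening: 0.469
grasp_force: 0.0
```

```bash
python3 - <<'E'
from h import *
p,_=snap("scene","s9"); q,_=snap("top","t9")
a=cv2.resize(p[150:390,100:500],(800,480)); b=cv2.resize(q[230:340,90:530],(800,200)); 
cv2.imwrite('pics/f9.png',np.vstack([a[:400],b])[:,:,::-1])
cv2.imwrite('pics/f9b.png',cv2.resize(q[235:335,100:310],(798,380),interpolation=cv2.INTER_CUBIC)[:,:,::-1])
E
```

```text
(no output)
```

View pics/f9.png

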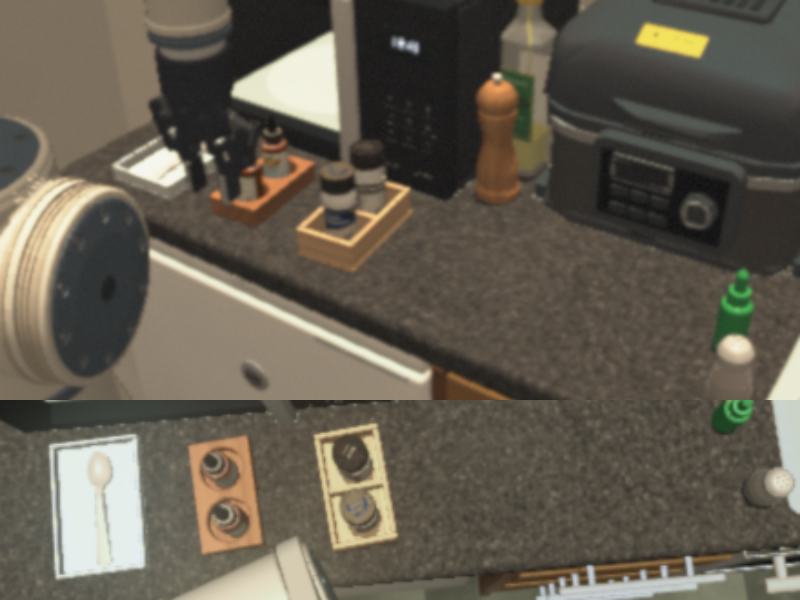

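View pics/f9b.png

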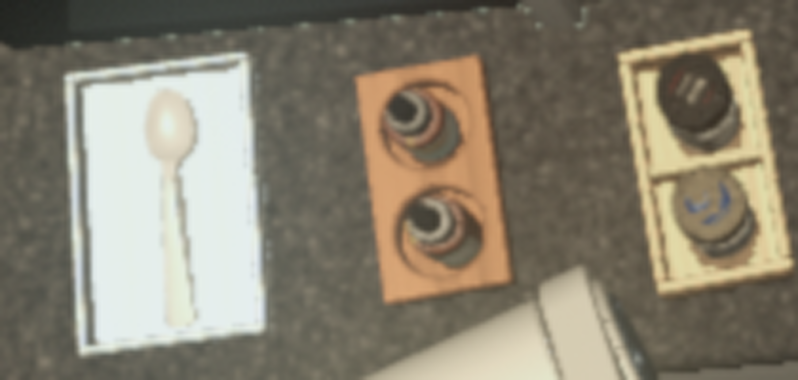

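The final views show the spoon flat inside the tray (bowl 170,125, handle end 178,322, clear of the rim), both droppers in their wells, both jars in their bays, and the salt shaker and mill in place. The arm is clear, so I'm signing off.

```bash
python3 -c "
from rig import order
print(order.sign_off())"
```

```text
the job is handed in; nothing more can be done
None
```

The job is done and handed in at about 36 s of the 136 s allowed: both spice jars are in the caddy, both dropper bottles in the block, and the teaspoon is flat in the tray clear of the rim (it slipped from the first pinch and was re-gripped), with the salt shaker and pepper mill left standing.

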